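Dock the scraps caddy and latch it with the quarter-turn lever

TASK

The rinsed green food-scraps caddy stands in one bay of the orange drying tray. Set it down upright on the runway of the steel dock, in front of the hood, and let go of it; then take it again and push it fully home under the hood and let go, with the red lever still open. Then push the lever through its quarter turn to the end stop so that it bars the caddy's front, and leave the tumblers, the milk jug and the tea tin where they stand.

Things in the scene. Friction and masses are not known exactly. Their poses are not given: they have to be found in the camera images.
- caddy: Loose closed green plastic caddy, 0.25 to 0.5 kg: body 150 mm long (x), 60 mm wide (y), 80 mm high; origin at the centre of its underside, z up. +x is its back (handle nearer this end), -x its front (small yellow plate). Starts in either bay of the tray, its walls within 15 mm, so only the handle and the top 9 mm of body stick out. Later its front part can be gripped across the 60 mm.
- caddy_handle (a point): Top centre of the caddy's black handle, 20 mm towards the caddy's +x from its origin and 110 mm above its underside. The handle runs along the caddy's x: 50 mm long, 14 mm thick (y), rising from 80 to 110 mm; a loop with a 16 mm high bar on top. Under the dock's hood it cannot be held.
- tray: Fixed deep orange plastic tray, 176 mm (x) x 172 mm (y) x 75 mm high, walls and floor 4 mm, origin at the centre of its underside. A wall along x makes two bays of 80 x 168 mm, centres 42 mm either side of the origin in y. The caddy stands in one, its x within 0.05 rad of the tray's x; a low dish scrubber (110 x 55 x 30 mm) lies in the other.
- dock: Fixed steel dock; origin on the table under the lane's centre line, x along the lane into the hood, y left, z up. Runway: flat plate 8 mm thick, y -60 to 60 mm, x -165 to 105 mm, open at both sides in front of the hood. Hood: x 2 to 104 mm, 74 mm wide inside, open towards -x, inner face of the back wall (the stop) at x = 100 mm.
- dock_hood (a point): Middle of the hood's front edge on the underside of its roof, 130 mm above the table (dock x = 2 mm); the roof is 4 mm thick with a 3 mm black trim on top. Only the back 98 mm of a fully home caddy is under the hood; the front 52 mm sticks out in the open.
- dock_home (a point): Where the caddy's origin lies when fully home: dock x = 25 mm, y = 0, on the plate 8 mm above the table. The caddy's back (+x end) is then against the back wall, its x along the dock's x, its front end at dock x = -50 mm.
- lever (a joint): Angle (rad) of the red lever about its vertical pivot, counter-clockwise from above. 0 = open, pointing along the dock's -x beside the lane (starts 0 to 0.12). 1.571 = end stop, pointing along the dock's -y across the lane, 8 mm clear of a home caddy's front; a caddy well short of home blocks it. Stiff hinge, 0.15 N m (about 1.2 N at the grip): stays where left.
- lever_pivot (a point): On the lever's vertical pivot axis, fixed on the dock at x = -66 mm, y = 90 mm (53 mm above the table), on a boss of 14 mm radius.
- lever_grip (a point): Top centre of the lever's upright red grip post, 135 mm from the pivot; it moves with the lever. Post: round, 22 mm across, from 62 to 105 mm above the table. Lever bar: 16 mm wide, 18 mm high, 44 to 62 mm above the table, ending 11 mm beyond the post's centre.
- tumbler0: Loose clear glass tumbler, 68 mm across the rim, 110 mm high, origin under its centre, z up. A bystander: leave it standing.
- tumbler1: Loose clear glass tumbler, 68 mm across the rim, 110 mm high, origin under its centre, z up. A bystander: leave it standing.
- tumbler2: Loose clear glass tumbler, 68 mm across the rim, 110 mm high, origin under its centre, z up. A bystander: leave it standing.
- jug: Loose white ceramic milk jug, 100 mm across, 150 mm high, handle to its +y reaching 84 mm from the axis; origin under its centre, z up. A bystander: leave it standing.
- tin: Loose tea tin with a blue label, 80 mm across, 130 mm high, origin under its centre, z up. A bystander: leave it standing.
Things that resemble listed ones, but are neither listed nor needed, are in the scene too. There is more than one size of the caddy; the one meant has the size given above.

How it is judged (in metres and radians):
On the way, in this order (a step that is already met when the one before it is completed fails the run):
1. the caddy stands upright on the dock's runway, still at least 40 mm short of home, let go, the lever still open (x of caddy in the frame of dock between -0.16 and -0.015 m and y of caddy in the frame of dock between -0.035 and 0.035 m and z of caddy in the frame of dock between 0.003 and 0.014 m and angle between caddy's own z axis and vertical below 0.1 rad and contact force between the fingers and caddy below 0.5 N and value of joint lever below 0.4 rad), for 0.2 s.
2. the caddy is home under the hood (within 10 mm of the back wall) and let go, the lever still open (below 0.4 rad) (x of caddy in the frame of dock between 0.015 and 0.032 m and y of caddy in the frame of dock between -0.015 and 0.015 m and angle between the x axis of caddy and the x axis of dock, either way round below 0.15 rad and z of caddy in the frame of dock between 0.003 and 0.014 m and angle between caddy's own z axis and vertical below 0.1 rad and contact force between the fingers and caddy below 0.5 N and value of joint lever below 0.4 rad), for 0.2 s.
At the end, for the whole second after the job is handed in: The caddy stands upright and at rest on the dock plate, its back within 10 mm of the hood's back wall, within 15 mm of the lane's centre line and 0.15 rad of its direction, let go; the lever is at rest within 0.11 rad of its end stop (x of caddy in the frame of dock between 0.015 and 0.032 m and y of caddy in the frame of dock between -0.015 and 0.015 m and angle between the x axis of caddy and the x axis of dock, either way round below 0.15 rad and z of caddy in the frame of dock between 0.003 and 0.014 m and angle between caddy's own z axis and vertical below 0.1 rad and value of joint lever above 1.46 rad and velocity of joint lever between -0.05 and 0.05 rad/s and linear speed of caddy below 0.02 m/s and contact force between the fingers and caddy below 0.5 N); the robot touches nothing.
It fails at once if tumbler0 is shifted by more than 30 mm or tipped (distance of tumbler0 from where it was at the start of the episode above 0.03 m or angle between tumbler0's own z axis and vertical above 0.4 rad).
It fails at once if tumbler1 is shifted by more than 30 mm or tipped (distance of tumbler1 from where it was at the start of the episode above 0.03 m or angle between tumbler1's own z axis and vertical above 0.4 rad).
It fails at once if tumbler2 is shifted by more than 30 mm or tipped (distance of tumbler2 from where it was at the start of the episode above 0.03 m or angle between tumbler2's own z axis and vertical above 0.4 rad).
It fails at once if jug is shifted by more than 30 mm or tipped (distance of jug from where it was at the start of the episode above 0.03 m or angle between jug's own z axis and vertical above 0.4 rad).
It fails at once if tin is shifted by more than 30 mm or tipped (distance of tin from where it was at the start of the episode above 0.03 m or angle between tin's own z axis and vertical above 0.4 rad).
It also fails if it takes over 67 s, if anything falls off the work surface, if the arm or the gripper's body presses on something with over 40 N, if the wrist force passes 120 N, or if a joint passes its speed limit or range.

ROBOT

A 7-joint arm with a two-finger parallel gripper is mounted at the origin on the work surface. World frame = base frame: x ahead of the robot, y to its left, z up, the work surface at z = 0. Lengths are in m, angles in degrees, forces in N, time in s.
With the tool pointing down it reaches from about 0.425 to 0.875 m from the base axis. Payload 4.7 kg.
Tool frame: the origin (TCP) lies at the very end of the fingers, on their centre line; the grasp point (between the pads) lies 19 mm behind it; z points along the fingers, y is the line along which they close (so a half turn about z gives the same grasp; the last joint's range is limited). The gripper opens to 87 mm and grips with 3 to 60 N. Pads are 19 mm wide; open, the fingers measure 117 mm over their backs; the gripper's body (75 mm by 190 mm) begins 51 mm behind the grasp point.
Start: joints at [71.568, 18.392, -4.016, 83.108, 1.295, 78.541, -3.26], TCP at [0.214, -0.614, 0.223] pointing down, gripper open.
Joint ranges: [-163.93, 163.93], [-17.29, 119.83], [-79.2, 71.16], [3.27, 140.29], [-89.18, 269.18], [5.43, 117.66], [-154.24, 154.24]. Speed limits (degrees/s): [147.25, 147.25, 180, 180, 180, 180, 180].

INTERFACE

Orientations are given as [roll, pitch, yaw] about the fixed x, y, z axes, in that order (R = Rz(yaw) Ry(pitch) Rx(roll)).
In Python, from cell import telemetry, cams, env gives the robot as it stands.
- The arm moves only by the tool arm_command, never from a script. Its argument "series" is text: rows parted by semicolons, each of 5 numbers parted by spaces: the shift along the tool's x, y, z in mm, then the turn about the tool's z in rad, then the closure in counts, from 0 (fully open) to 255 (shut). A call has 1 to 20 rows; each row shifts and turns the commanded pose from where the row before left it, along the tool's axes as they then stand; what a row does not reach is not made up. A row lasts 1/12 s, in which the tool goes at most 41.7 mm and 7.16 degrees, less where a joint would pass 70% of its speed; a pose out of reach is approached as far as the arm can. A call is refused whole if a number of a shift passes 41.7 or a number of a turn 0.125, either way. A call with a gripper value outside its range is refused whole. The fingers move at their own pace and stop on an object; "squeeze" is the grip in N (left out, the last holds). Time passes only in rows, so rows that do not move let the fingers close. It gives the time, the measured TCP pose, the force, the opening and the grip force at its end, in the units of the state.
- telemetry.get_obs(): the state, without advancing time (a new reading comes with each control period).
- cams.read_camera(name): name is "side" or "top"; returns the picture (384x512x3 uint8, blue, green, red); there is no depth.
- cams.calibration(name): a dict with "K" (3x3 intrinsics, pixels), "dist" ([k1, k2, p1, p2, k3] as OpenCV has them; the pictures are not rectified), "origin" and "rotation" of the camera in the world. Camera axes: x right, y down, z forward; pixel columns grow to the right and rows downward; lengths in m; the calibration is good to about 2 mm. A picture is of the moment at which its call begins. calibration takes no time and is no camera call.
- env.sign_off(): hands the job in; it is judged then, once.
The state is a dict: "time_s": time; "qpos": joint angles; "joint_velocities": joint speeds; "effort": joint torques, N m; "tool_pos": TCP position; "tool_rot": TCP orientation; "force": force on the tool from outside, world axes, zero at the start; "wrist_torque": the same for the moment, N m; "grip_width": finger opening in m; "grasp_force": force on a finger pad.
Only numpy, scipy, OpenCV 4.12 (cv2) and the standard library are available. Lean on these libraries where they do the work, as an engineer would, in place of code of your own. Each camera call takes 0.05 s, during which the arm holds its last target. There are 200 camera calls.

## Working session

There is one attempt and no reset: what is moved stays moved. The work goes in short steps, Python scripts to look and compute and a tool call to move; the robot and the scene stay as the last step left them, time stands still between calls to the robot, and variables do not carry over. Pictures are saved under pics/ and viewed, at most 10 in all, crops included, and the job is handed in when it is done.

Besides the shell and the picture viewer there is one more tool, called after ">>>" in YAML: its name, and indented under it one key for each argument. arm_command: Moves the arm, as the interface text tells. Its arguments: {"type":"object","properties":{"series":{"type":"string"},"squeeze":{"type":"number"}},"required":["series"]}

```bash
mkdir -p pics; ls
python3 - <<'E'
from cell import telemetry,cams
import cv2,numpy as np
o=telemetry.get_obs();print({k:np.round(v,3) for k,v in o.items()})
for n in("top","side"):
    cv2.imwrite(f"pics/{n}0.png",cams.read_camera(n));c=cams.calibration(n);print(n,{k:np.round(v,4).tolist() for k,v in c.items()})
E
```

```text
pics
{'time_s': np.float64(0.0), 'qpos': array([71.569, 18.439, -4.013, 83.174,  1.295, 78.54 , -3.261]), 'joint_velocities': array([-0.076,  0.067,  0.031, -0.084,  0.075, -0.024,  0.134]), 'effort': array([ 0.0000e+00, -4.9128e+01, -4.0400e-01, -3.1253e+01, -6.4000e-02,
        4.4000e-02,  0.0000e+00]), 'tool_pos': array([ 0.214, -0.613,  0.221]), 'tool_rot': array([-1.79892e+02,  7.00000e-03,  1.92380e+01]), 'force': array([-0.206,  0.132,  0.019]), 'wrist_torque': array([-0.055,  0.012,  0.002]), 'grasp_force': np.float64(0.0), 'grip_width': np.float64(0.087)}
top {'K': [[415.4504, 0.0, 262.3799], [0.0, 415.4504, 190.1823], [0.0, 0.0, 1.0]], 'dist': [0.016, 0.0, 0.0, 0.0, 0.0], 'origin': [0.4441, -0.0644, 1.4606], 'rotation': [-177.4401, 0.0761, -90.1765]}
side {'K': [[432.4718, 0.0, 254.2147], [0.0, 432.4718, 194.206], [0.0, 0.0, 1.0]], 'dist': [-0.1182, 0.0, 0.0, 0.0, 0.0], 'origin': [0.3026, 1.0909, 0.8904], 'rotation': [-123.644, -0.3862, -169.8159]}
```

View pics/top0.png

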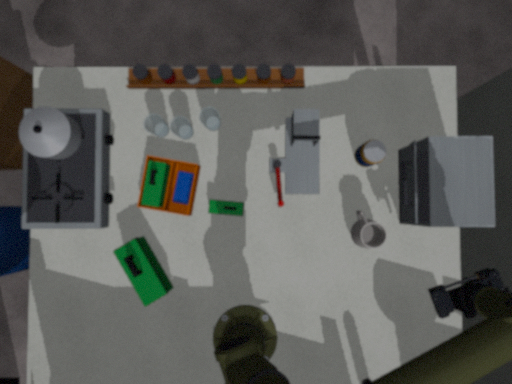

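View pics/side0.png

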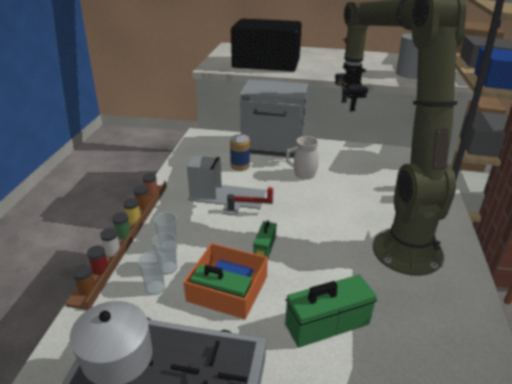

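Candidates for the caddy are the green one in the orange tray (top 155,183), a small one loose on the table (226,208) and a large one loose on the table (143,270). The description picks the one in the tray. The dock is at (302,150) with its hood up at (305,122), and the lever's grip is at (281,204). Next is a close crop of the tray and dock.

```bash
cat > h.py <<'E'
import cv2,numpy as np
from cell import cams,telemetry
from scipy.spatial.transform import Rotation as R
def cal(n):
    c=cams.calibration(n);return np.array(c["K"]),np.array(c["dist"]),np.array(c["origin"]),R.from_euler("xyz",c["rotation"],degrees=True).as_matrix()
def plane(n,uv,z):
    K,d,o,M=cal(n);p=cv2.undistortPoints(np.float64(uv).reshape(-1,1,2),K,d)[:,0]
    r=np.c_[p,np.ones(len(p))]@M.T
    return o+r*((z-o[2])/r[:,2])[:,None]
def pix(n,X):
    K,d,o,M=cal(n);X=(np.float64(X).reshape(-1,3)-o)@M
    return cv2.projectPoints(X,np.zeros(3),np.zeros(3),K,d)[0][:,0]
def mask(im,h0,h1,s=90,v=30):
    h=cv2.cvtColor(im,cv2.COLOR_BGR2HSV);return cv2.inRange(h,(h0,s,v),(h1,255,255))
def blobs(m,amin=20):
    out=[]
    for c in cv2.findContours(m,cv2.RETR_EXTERNAL,cv2.CHAIN_APPROX_NONE)[0]:
        if cv2.contourArea(c)>amin: out.append((cv2.contourArea(c),c))
    return sorted(out,key=lambda t:-t[0])
E
python3 - <<'E'
from h import *
t=cv2.imread("pics/top0.png");s=cv2.imread("pics/side0.png")
a=cv2.resize(t[145:225,130:250],None,fx=5,fy=5,interpolation=cv2.INTER_CUBIC)[:, :400]
b=cv2.resize(t[100:220,260:340],None,fx=400/80,fy=5,interpolation=cv2.INTER_CUBIC)[:600]
o=np.zeros((600,800,3),np.uint8);o[:400,:400]=a;o[:,400:]=b
cv2.imwrite("pics/crop.png",o)
for nm,h0,h1 in(("green",50,75),("orange",5,18),("red",0,4),("blue",105,125)):
    for n,im in(("top",t),("side",s)):
        for A,c in blobs(mask(im,h0,h1,120,50),15)[:6]:
            r=cv2.minAreaRect(c);print(nm,n,A,np.round(cv2.boxPoints(r),1).tolist())
E
```

```text
green top 1566.5 [[112.69999694824219, 251.0], [135.60000610351562, 237.6999969482422], [167.5, 292.70001220703125], [144.60000610351562, 306.0]]
green top 817.0 [[140.6999969482422, 203.8000030517578], [148.5, 160.10000610351562], [169.0, 163.8000030517578], [161.1999969482422, 207.39999389648438]]
green top 352.5 [[208.8000030517578, 211.8000030517578], [210.10000610351562, 199.60000610351562], [242.6999969482422, 203.10000610351562], [241.39999389648438, 215.3000030517578]]
green top 21.0 [[211.8000030517578, 80.4000015258789], [220.8000030517578, 77.4000015258789], [222.10000610351562, 81.30000305175781], [213.10000610351562, 84.30000305175781]]
green side 3563.5 [[279.1000061035156, 298.8999938964844], [366.0, 270.5], [381.5, 318.0], [294.70001220703125, 346.3999938964844]]
green side 759.5 [[190.89999389648438, 283.0], [195.0, 264.8999938964844], [250.0, 277.5], [245.89999389648438, 295.5]]
green side 282.0 [[252.39999389648438, 247.89999389648438], [262.6000061035156, 220.8000030517578], [277.20001220703125, 226.3000030517578], [267.1000061035156, 253.39999389648438]]
orange t
[... 1969 characters left out ...]
.0], [27.0, 255.0], [32.29999923706055, 262.1000061035156], [5.300000190734863, 282.1000061035156]]
blue side 14099.0 [[-0.0, 0.0], [98.0, 0.0], [98.0, 199.0], [0.0, 199.0]]
blue side 858.0 [[483.6000061035156, 85.5999984741211], [487.5, 47.20000076293945], [514.7999877929688, 50.0], [511.0, 88.30000305175781]]
blue side 232.0 [[215.3000030517578, 267.5], [217.5, 259.5], [251.89999389648438, 268.8999938964844], [249.6999969482422, 276.79998779296875]]
blue side 147.5 [[232.0, 151.0], [248.0, 151.0], [248.0, 163.0], [232.0, 163.0]]
blue side 75.0 [[472.8999938964844, 72.9000015258789], [480.29998779296875, 46.29999923706055], [484.70001220703125, 47.5], [477.29998779296875, 74.0999984741211]]
```

View pics/crop.png

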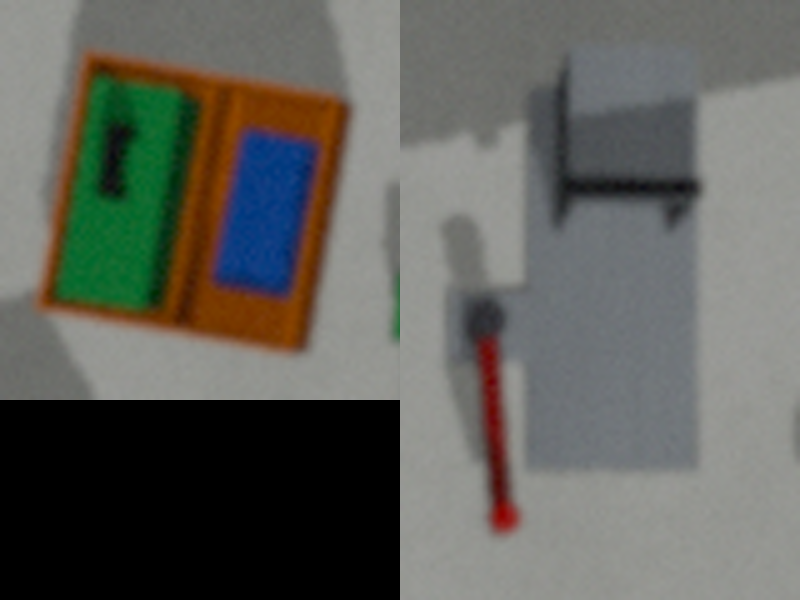

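The chosen caddy is in the tray's left bay. Its handle is at about (153,177), nearer the top of the image, so its +x points up. The dock's trim front edge runs (293–320,137) and the lever's grip is at (281,203).

Run:
```python
from h import *
t=cv2.imread("pics/top0.png");s=cv2.imread("pics/side0.png")
P=lambda uv,z,n="top":np.round(plane(n,uv,z),4)
# handle: dark pixels inside caddy top
g=cv2.cvtColor(t,cv2.COLOR_BGR2GRAY)
for A,c in blobs(mask(t,5,18,120,50),2000)[:1]:
    p=P(cv2.boxPoints(cv2.minAreaRect(c)),.075);print("tray",p[:,:2].tolist(),p.mean(0),[np.degrees(np.arctan2(*(p[i+1]-p[i])[1::-1])) for i in range(3)])
for A,c in blobs(mask(t,50,75,120,50),300)[1:2]:
    p=P(cv2.boxPoints(cv2.minAreaRect(c)),.084);print("caddy",p[:,:2].tolist(),p.mean(0),[np.degrees(np.arctan2(*(p[i+1]-p[i])[1::-1])) for i in range(3)],[np.linalg.norm(p[i+1]-p[i]) for i in range(3)])
print("sizes");
v=cv2.cvtColor(t,cv2.COLOR_BGR2HSV)[...,2]
sub=np.zeros_like(v);sub[168:186,148:160]=((v[168:186,148:160]<45)*255)
for A,c in blobs(sub,8): print("handle",A,P([cv2.minAreaRect(c)[0]],.114),cv2.minAreaRect(c))
print("handle crop",P([[153.4,176.6]],.114))
print("red post top",P([[280.7,203.3]],.105))
print("pivot",P([[277,163.4]],.062))
print("trim L/R",P([[293.2,137.2],[319.4,137.2]],.137))
print("runway front corners",P([[285.2,193.7],[319,193.7]],.008))
print("runway right edge",P([[319.2,145],[319.2,190]],.008))
```

```text
tray [[0.4552, 0.3544], [0.6264, 0.3258], [0.594, 0.1472], [0.423, 0.1768]] [0.52465 0.25105 0.075  ] [np.float64(-9.484029264957535), np.float64(-100.28226017664217), np.float64(170.17944814313623)]
caddy [[0.4619, 0.3399], [0.6068, 0.3155], [0.5944, 0.2474], [0.4496, 0.2721]] [0.528175 0.293725 0.084   ] [np.float64(-9.558477487265318), np.float64(-100.31965349247386), np.float64(170.3196534941676)] [np.float64(0.14694002177759471), np.float64(0.06921972262296346), np.float64(0.14689155864106015)]
sizes
handle 36.5 [[0.5505 0.2949 0.114 ]] ((152.17648315429688, 176.29412841796875), (4.850712776184082, 13.581995010375977), 14.03624439239502)
handle crop [[0.5495 0.2909 0.114 ]]
red post top [[ 0.4617 -0.1224  0.105 ]]
pivot [[ 0.5971 -0.1124  0.062 ]]
trim L/R [[ 0.673  -0.1622  0.137 ]
 [ 0.6727 -0.2461  0.137 ]]
runway front corners [[ 0.4965 -0.1425  0.008 ]
 [ 0.4961 -0.2606  0.008 ]]
runway right edge [[ 0.6674 -0.2629  0.008 ]
 [ 0.509  -0.2615  0.008 ]]
```

>>> arm_command:
  series: "0 0 -8 0.101 0;0 0 -8 0.101 0;0 0 -8 0.101 0;0 0 -8 0.101 0;0 0 -8 0.101 0;16.3 -37.5 0 0 0;16.3 -37.5 0 0 0;16.3 -37.5 0 0 0;16.3 -37.5 0 0 0;16.3 -37.5 0 0 0;16.3 -37.5 0 0 0;16.3 -37.5 0 0 0;16.3 -37.5 0 0 0;16.3 -37.5 0 0 0;16.3 -37.5 0 0 0;16.3 -37.5 0 0 0;16.3 -37.5 0 0 0;16.3 -37.5 0 0 0;16.3 -37.5 0 0 0;16.3 -37.5 0 0 0"
  squeeze: 30

```text
time_s: 1.77
tool_pos: [0.5504, -0.0986, 0.2624]
tool_rot: [180.0, 0.0, -9.7]
force: [0.4, 0.1, -0.3]
grip_width: 0.087
grasp_force: 0.0
```

```bash
cat > d.py <<'E'
# tool-frame shift (mm) and turn to a world target x y z yaw
import sys;from h import *
o=telemetry.get_obs();M=R.from_euler("xyz",o["tool_rot"],degrees=True).as_matrix()
x,y,z,w=map(float,sys.argv[1:5])
c,s=np.cos(np.radians(o["tool_rot"][2])),np.sin(np.radians(o["tool_rot"][2]))
D=np.array([[c,s,0],[s,-c,0],[0,0,-1]])
print("t",o["time_s"],"pos",np.round(o["tool_pos"],4),"rot",np.round(o["tool_rot"],2),"F",np.round(o["force"],1),"grip",round(float(o["grip_width"]),4),round(float(o["grasp_force"]),1),"vmax",np.abs(o["joint_velocities"]).max().round(1))
print("shift mm",np.round(D@(np.array([x,y,z])-o["tool_pos"])*1000,1),"turn",round(np.radians(o["tool_rot"][2]-w),3))
E
python3 d.py .55 .292 .15 -9.7
```

```text
t 1.7667 pos [ 0.5504 -0.0986  0.2624] rot [ 1.7998e+02  1.0000e-02 -9.7100e+00] F [ 0.4  0.1 -0.3] grip 0.087 0.0 vmax 56.8
shift mm [ -66.2 -385.   112.4] turn -0.0
```

>>> arm_command:
  series: "-6 -35 8 0 0;-6 -35 8 0 0;-6 -35 8 0 0;-6 -35 8 0 0;-6 -35 8 0 0;-6 -35 8 0 0;-6 -35 8 0 0;-6 -35 8 0 0;-6 -35 8 0 0;-6 -35 8 0 0;-6 -35 8 0 0;0 0 10 0 0;0 0 10 0 0;0 0 0 0 0;0 0 0 0 0"

```text
time_s: 3.02
tool_pos: [0.5498, 0.288, 0.1535]
tool_rot: [179.9, 0.1, -9.8]
force: [0.2, -1.8, 0.3]
grip_width: 0.087
grasp_force: 0.0
```

```bash
python3 d.py .55 .292 .092 -9.7
python3 - <<'E'
from h import *
a=cams.read_camera("top")[130:230,110:240];b=cams.read_camera("side")[200:320,150:310]
o=np.zeros((600,800,3),np.uint8)
a=cv2.resize(a,(390,300));b=cv2.resize(b,(800,600));b[:300,410:]=a;cv2.imwrite("pics/pre.png",b)
E
```

```text
t 3.0167 pos [0.5498 0.288  0.1535] rot [ 1.7987e+02  7.0000e-02 -9.8200e+00] F [ 0.2 -1.8  0.3] grip 0.087 0.0 vmax 1.3
shift mm [-0.5 -4.  61.5] turn -0.002
```

View pics/pre.png

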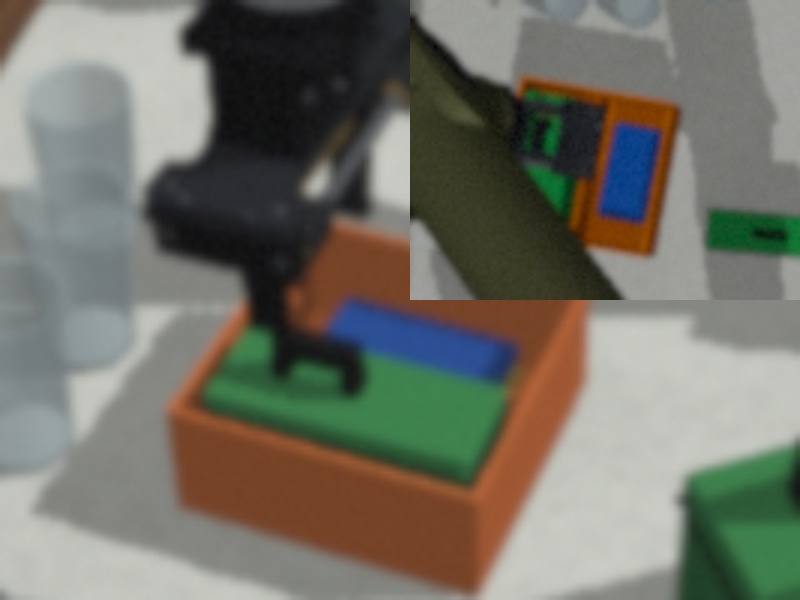

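The fingers are above the handle, but one may be towards its +x end. In the side view the handle's top centre is at about (214.4,269.4). I'll cast that ray to check.

Run:
```python
from h import *
print(plane("side",[[214.4,269.4],[205.5,267.5],[223,270.5]],.114), pix("side",[[.55,.292,.114],[.55,.288,.1535]]))
```

```text
[[0.54270687 0.30497915 0.114     ]
 [0.56713345 0.30248131 0.114     ]
 [0.51998402 0.30475924 0.114     ]] [[212.92811766 265.63228814]
 [212.56889855 253.20084798]]
```

>>> arm_command:
  series: "-3 -3.5 12 0 0;0 0 16 0 0;0 0 16 0 0;0 0 12 0 0;0 0 8 0 0;0 0 0 0 0;0 0 0 0 255;0 0 0 0 255;0 0 0 0 255;0 0 0 0 255;0 0 0 0 255;0 0 0 0 255;0 0 0 0 255;0 0 0 0 255;0 0 0 0 255;0 0 0 0 255"

```text
time_s: 4.45
tool_pos: [0.5473, 0.2941, 0.0905]
tool_rot: [180.0, 0.0, -9.7]
force: [0.6, -0.2, -1.0]
grip_width: 0.0282
grasp_force: 0.0
```

```bash
python3 d.py .55 .292 .15 -9.7
```

```text
t 4.45 pos [0.5473 0.2941 0.0905] rot [179.99   0.    -9.69] F [ 0.6 -0.2 -1. ] grip 0.0282 0.0 vmax 0.1
shift mm [  3.    1.6 -59.5] turn 0.0
```

Still closing.

>>> arm_command:
  series: "0 0 0 0 255;0 0 0 0 255;0 0 0 0 255;0 0 0 0 255;0 0 0 0 255;0 0 0 0 255;0 0 -6 0 255;0 0 -10 0 255;0 0 -10 0 255;0 0 0 0 255"

```text
time_s: 5.28
tool_pos: [0.5486, 0.2947, 0.1192]
tool_rot: [-179.9, -0.2, -9.7]
force: [1.5, 1.0, -3.0]
grip_width: 0.0137
grasp_force: 29.9
```

>>> arm_command:
  series: "0 0 -25 0 255;0 0 -35 0 255;0 0 -30 -0.085 255;0 0 -5 -0.085 255;2 20 0 0 255;4 35 0 0 255;4 35 0 0 255;4 35 0 0 255;4 35 0 0 255;4 35 0 0 255;4 35 0 0 255;4 35 0 0 255;4 35 0 0 255;4 35 0 0 255;4 35 0 0 255;4 35 0 0 255;4 35 0 0 255;3 35 0 0 255;1 20 0 0 255;0 0 0 0 255"

```text
time_s: 6.95
tool_pos: [0.6002, -0.2097, 0.2109]
tool_rot: [179.7, 0.1, -0.5]
force: [-0.8, -0.7, -4.9]
grip_width: 0.0138
grasp_force: 30.0
```

```bash
python3 d.py .5995 -.2025 .0955 0
python3 - <<'E'
from h import *
t=cams.read_camera("top");s=cams.read_camera("side")
a=cv2.resize(t[80:230,240:390],(400,400));b=cv2.resize(s[130:250,160:310],(500,400))
o=np.zeros((400,800,3),np.uint8);o[:,:400]=a;o[:,400:]=b[:,:400];cv2.imwrite("pics/over.png",o)
E
```

```text
t 6.95 pos [ 0.6002 -0.2097  0.2109] rot [ 1.7973e+02  8.0000e-02 -5.2000e-01] F [-0.8 -0.7 -4.9] grip 0.0138 30.0 vmax 3.3
shift mm [ -0.8  -7.1 115.4] turn -0.009
```

View pics/over.png

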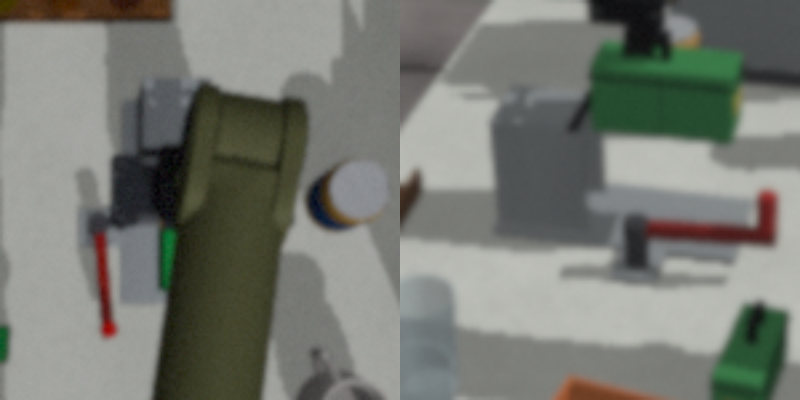

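The caddy hangs level at side crop (665,90) over the lane, its yellow plate towards -x, and the lever is untouched. Next I lower it.

>>> arm_command:
  series: "0 -7 15 0 255;0 0 30 0 255;0 0 30 0 255;0 0 20 0 255;0 0 10 0 255;0 0 5 0 255;0 0 3 0 255;0 0 2 0 255;0 0 1 0 255;0 0 0 0 255"

```text
time_s: 7.88
tool_pos: [0.6025, -0.1939, 0.0968]
tool_rot: [180.0, -0.1, 0.0]
force: [0.1, 0.1, -3.7]
grip_width: 0.0135
grasp_force: 30.0
```

>>> arm_command:
  series: "-1 4 0 0 255;-1 4.5 0 0 255;0 0 1.5 0 255;0 0 1 0 255;0 0 0 0 255;0 0 0 0 255"

```text
time_s: 8.38
tool_pos: [0.5998, -0.2041, 0.0943]
tool_rot: [179.9, -0.0, -0.0]
force: [-3.6, -3.5, 3.8]
grip_width: 0.0142
grasp_force: 30.0
```

>>> arm_command:
  series: "0 0 0 0 0;0 0 0 0 0;0 0 0 0 0;0 0 0 0 0;0 0 0 0 0;0 0 0 0 0;0 0 0 0 0;0 0 -15 0 0;0 0 -25 0 0;0 0 -30 0 0;-40 0 -30 0 0;-40 0 0 0 0;-40 0 0 0 0;-40 0 0 0 0;0 0 0 0 0;0 0 0 0 0"

```text
time_s: 9.72
tool_pos: [0.4445, -0.2031, 0.1882]
tool_rot: [179.9, 0.0, -0.1]
force: [0.1, 0.0, -0.0]
grip_width: 0.0867
grasp_force: 0.0
```

```bash
python3 d.py .53 -.2025 .05 0
python3 - <<'E'
from h import *
t=cams.read_camera("top");s=cams.read_camera("side")
a=cv2.resize(t[80:230,240:390],(400,400));b=cv2.resize(s[130:250,160:310],(500,400))
o=np.zeros((400,800,3),np.uint8);o[:,:400]=a;o[:,400:]=b[:,:400];cv2.imwrite("pics/put.png",o)
for A,c in blobs(mask(t,50,75,120,50),100): 
    r=cv2.minAreaRect(c);print(A,plane("top",cv2.boxPoints(r),.088)[:,:2].round(4).tolist())
E
```

```text
t 9.7167 pos [ 0.4445 -0.2031  0.1882] rot [ 1.7988e+02  2.0000e-02 -1.1000e-01] F [ 0.1  0.  -0. ] grip 0.0867 0.0 vmax 4.5
shift mm [ 85.5  -0.7 138.2] turn -0.002
1576.0 [[0.309, 0.4282], [0.3518, 0.353], [0.1715, 0.2477], [0.1292, 0.3227]]
720.0 [[0.6547, -0.168], [0.657, -0.2292], [0.5094, -0.2341], [0.5071, -0.1732]]
348.0 [[0.4337, 0.1141], [0.4739, 0.1109], [0.4645, 0.0024], [0.4244, 0.0057]]
```

View pics/put.png

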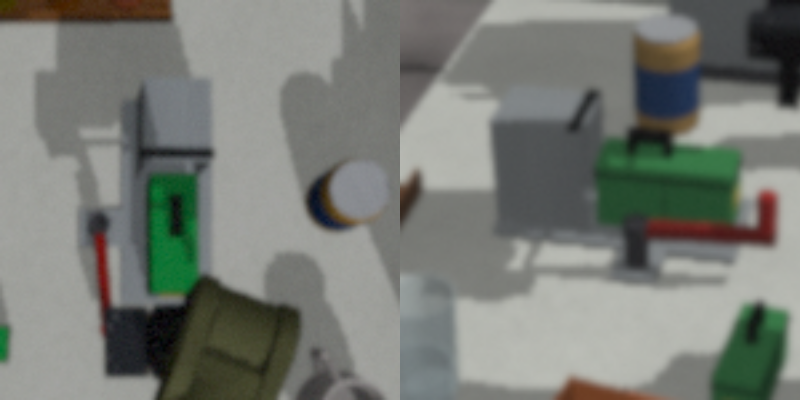

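The caddy stands upright on the runway at top crop (172,232), free of the fingers, and the lever is still open. Next I grip its front end across the 60 mm.

>>> arm_command:
  series: "24 -2 0 0 0;24 0 0 0 0;23 0 0 0 0;0 0 15 0 0;0 0 30 0 0;0 0 30 0 0;0 0 25 0 0;0 0 16 0 0;0 0 10 0 0;0 0 0 0 0;0 0 0 0 255;0 0 0 0 255;0 0 0 0 255;0 0 0 0 255;0 0 0 0 255;0 0 0 0 255;0 0 0 0 255;0 0 0 0 255;0 0 0 0 255;0 0 0 0 255"
  squeeze: 20

```text
time_s: 11.48
tool_pos: [0.5178, -0.2015, 0.0631]
tool_rot: [179.9, -0.1, 0.0]
force: [-0.5, -2.1, 5.2]
grip_width: 0.0598
grasp_force: 19.9
```

>>> arm_command:
  series: "6 0 0 0 255;12 0 0 0 255;15 0 0 0 255;15 0 0 0 255;15 0 0 0 255;12 0 0 0 255;8 0 0 0 255;5 0 0 0 255;0 0 0 0 255;0 0 0 0 255"

```text
time_s: 12.32
tool_pos: [0.6055, -0.2004, 0.0631]
tool_rot: [180.0, 0.0, 0.0]
force: [-3.3, 0.1, 6.9]
grip_width: 0.0599
grasp_force: 19.9
```

Now small steps to the stop.

>>> arm_command:
  series: "4 0 0 0 255;4 0 0 0 255;4 0 0 0 255;2 0 0 0 255;0 0 0 0 255;0 0 0 0 255"

```text
time_s: 12.82
tool_pos: [0.6183, -0.2006, 0.0631]
tool_rot: [180.0, 0.1, 0.0]
force: [-6.1, -0.6, 8.4]
grip_width: 0.06
grasp_force: 19.9
```

>>> arm_command:
  series: "3 0 0 0 255;3 0 0 0 255;0 0 0 0 255;0 0 0 0 255"

```text
time_s: 13.15
tool_pos: [0.6225, -0.2007, 0.063]
tool_rot: [180.0, 0.4, -0.0]
force: [-10.1, 0.5, 12.0]
grip_width: 0.0601
grasp_force: 19.9
```

Run:
```python
from h import *
t=cams.read_camera("top");s=cams.read_camera("side")
a=cv2.resize(t[90:210,250:350],(400,480));b=cv2.resize(s[150:225,190:280],(576,480))
o=np.zeros((480,800,3),np.uint8);o[:,:400]=a;o[:,400:]=b[:,:400];cv2.imwrite("pics/push.png",o)
```

```text
(no output)
```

View pics/push.png

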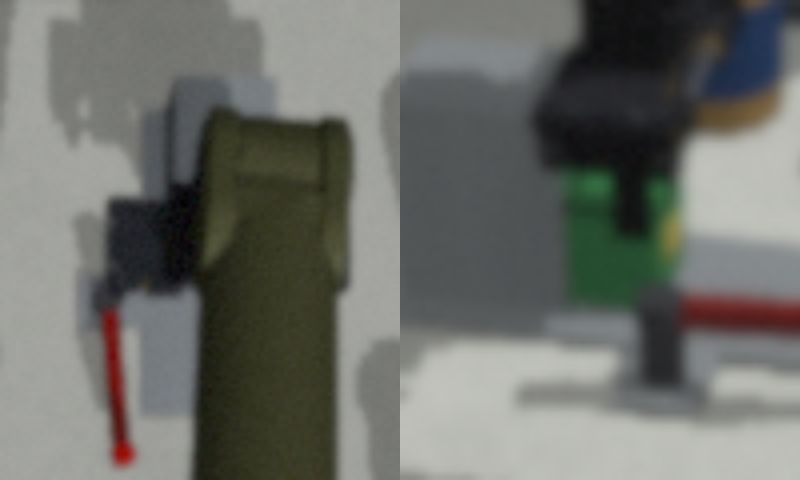

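The caddy's front part sticks out of the hood in the side crop, x 565–680. I'll compare its front edge with where a home caddy's should project.

Run:
```python
from h import *
s=cams.read_camera("side");m=mask(s,45,80,90,35);m[:,:270-60]=m[:,:210];
c=np.argwhere(m[170:205,200:305]>0)
for r in range(180,198,2):
    x=np.where(m[r,230:320-20]>0)[0]+230
    x=x[x<300]; print(r,(x.min(),x.max()) if len(x) else None)
for d in(0,.01,.02): print(d,pix("side",[[.6125-d,-.1715,.088],[.6125-d,-.1715,.05],[.6125-d,-.1715,.008],[.6645,-.1615,.05],[.6645,-.1715,.05]]).round(1).tolist())
```

```text
180 (np.int64(230), np.int64(232))
182 (np.int64(230), np.int64(231))
184 (np.int64(230), np.int64(230))
186 (np.int64(230), np.int64(230))
188 (np.int64(230), np.int64(230))
190 (np.int64(230), np.int64(232))
192 (np.int64(230), np.int64(231))
194 None
196 None
0 [[229.5, 179.7], [229.7, 188.7], [230.0, 198.4], [214.9, 188.7], [215.6, 187.3]]
0.01 [[232.3, 180.0], [232.5, 189.0], [232.7, 198.7], [214.9, 188.7], [215.6, 187.3]]
0.02 [[235.0, 180.2], [235.2, 189.3], [235.4, 199.0], [214.9, 188.7], [215.6, 187.3]]
```

>>> arm_command:
  series: "2 0 -1 0 255;2 0 -0.5 0 255;2 0 0 0 255;0 0 0 0 255;0 0 0 0 255"

```text
time_s: 13.72
tool_pos: [0.6234, -0.2008, 0.0628]
tool_rot: [-180.0, 1.0, -0.1]
force: [-19.6, 0.9, 13.1]
grip_width: 0.0601
grasp_force: 20.0
```

>>> arm_command:
  series: "-4 0 0 0 255;-2 0 0 0 0;0 0 0 0 0;0 0 0 0 0;0 0 0 0 0;0 0 0 0 0;0 0 -20 0 0;0 0 -30 0 0;0 0 -35 0 0;-41 0 0 0 0;-41 0 0 0 0;-41 0 0 0 0;-41 0 0 0 255;0 0 0 0 255"

```text
time_s: 14.88
tool_pos: [0.4525, -0.2008, 0.1465]
tool_rot: [179.9, 0.6, -0.2]
force: [0.9, 0.6, -1.4]
grip_width: 0.08
grasp_force: 0.0
```

```bash
python3 d.py .57 -.2025 .05 0
python3 - <<'E'
from h import *
t=cams.read_camera("top");s=cams.read_camera("side")
for A,c in blobs(mask(t,50,75,120,50),60): 
    r=cv2.minAreaRect(c);print(A,plane("top",cv2.boxPoints(r),.088)[:,:2].round(4).tolist())
m=mask(s,45,80,90,35)
for r in range(174,200,3):
    x=np.where(m[r,200:250]>0)[0]+200
    print(r,(x.min(),x.max()) if len(x) else None)
a=cv2.resize(t[90:210,250:350],(400,480));b=cv2.resize(s[150:225,190:280],(576,480))
o=np.zeros((480,800,3),np.uint8);o[:,:400]=a;o[:,400:]=b[:,:400];cv2.imwrite("pics/home.png",o)
E
```

```text
t 14.8833 pos [ 0.4525 -0.2008  0.1465] rot [179.93   0.55  -0.18] F [ 0.9  0.6 -1.4] grip 0.08 0.0 vmax 8.4
shift mm [117.6   1.3  96.5] turn -0.003
1573.5 [[0.3082, 0.4278], [0.3509, 0.3529], [0.1716, 0.2482], [0.1296, 0.3229]]
349.5 [[0.4341, 0.1146], [0.4739, 0.1114], [0.4645, 0.0026], [0.4247, 0.006]]
270.5 [[0.6687, -0.1684], [0.6685, -0.2282], [0.6085, -0.2277], [0.6087, -0.168]]
174 (np.int64(215), np.int64(231))
177 (np.int64(216), np.int64(231))
180 (np.int64(216), np.int64(231))
183 (np.int64(217), np.int64(231))
186 (np.int64(216), np.int64(230))
189 (np.int64(217), np.int64(230))
192 (np.int64(217), np.int64(231))
195 (np.int64(217), np.int64(226))
198 None
```

View pics/home.png

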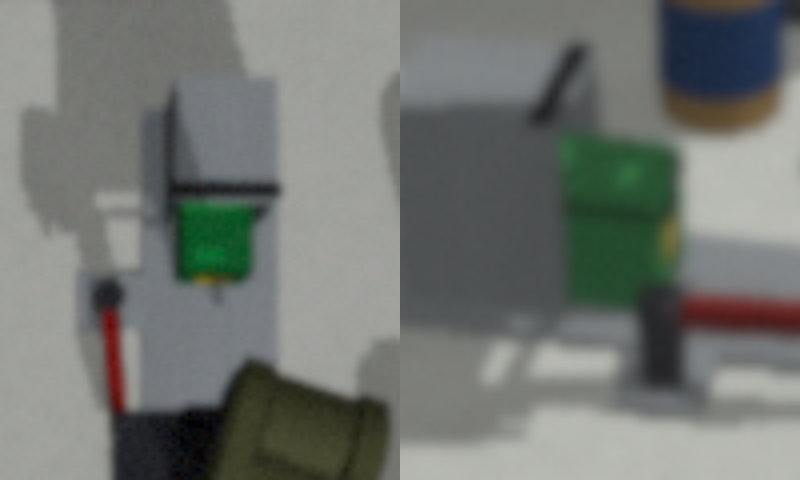

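The caddy is upright with its front at x≈0.609, let go and about home, and the lever is open. I'll do a gentle closed-finger push on the front to make sure it is seated.

>>> arm_command:
  series: "35 0 0 0 255;35 0 10 0 255;10 0 20 0 255;0 0 30 0 255;0 0 25 0 255;0 0 6 0 255;0 0 0 0 255;0 0 0 0 255;0 0 0 0 255;0 0 0 0 255;0 0 0 0 255;0 0 0 0 255;0 0 0 0 255;0 0 0 0 255;25 0 0 0 255;15 0 0 0 255;10 0 0 0 255;6 0 0 0 255;0 0 0 0 255;0 0 0 0 255"

```text
time_s: 16.65
tool_pos: [0.5968, -0.2002, 0.0572]
tool_rot: [-180.0, 0.1, 0.0]
force: [0.2, 0.2, 0.2]
grip_width: 0.0006
grasp_force: 0.0
```

>>> arm_command:
  series: "3 0 0 0 255;3 0 0 0 255;2 0 0 0 255;2 0 0 0 255;0 0 0 0 255;0 0 0 0 255"

```text
time_s: 17.15
tool_pos: [0.5985, -0.2006, 0.0571]
tool_rot: [-180.0, 1.1, -0.1]
force: [-21.7, 3.2, 15.0]
grip_width: 0.0003
grasp_force: 11.0
```

The caddy hits a firm stop: about 20 N with almost no travel, front at x≈0.609. It is home. I'll back off and go to the outer side of the lever post.

>>> arm_command:
  series: "-20 0 0 0 255;-20 0 -10 0 255;0 0 -30 0 255;0 0 -35 0 255;0 0 -30 0 255;-25 -30 0 0 255;-25 -30 0 0 255;-25 -30 0 0 255;-25 -30 0 0 255;0 -15 0 0 255;0 0 0 0 255;0 0 0 0 255"

```text
time_s: 18.15
tool_pos: [0.4672, -0.0654, 0.1631]
tool_rot: [179.9, -0.1, 0.1]
force: [-0.6, -1.0, -0.1]
grip_width: 0.0003
grasp_force: 0.0
```

```bash
python3 d.py .462 -.065 .08 0
python3 - <<'E'
from h import *
print(telemetry.get_obs()["qpos"])
t=cams.read_camera("top")
for A,c in blobs(mask(t,0,4,120,50),15)[:2]:
    b=cv2.boxPoints(cv2.minAreaRect(c));print(A,b.round(1).tolist(),plane("top",b,.06)[:,:2].round(4).tolist())
for A,c in blobs(mask(t,50,75,120,50),60)[2:]: print(plane("top",cv2.boxPoints(cv2.minAreaRect(c)),.088)[:,:2].round(4).tolist())
E
```

```text
t 18.15 pos [ 0.4672 -0.0654  0.1631] rot [ 1.7988e+02 -8.0000e-02  1.3000e-01] F [-0.6 -1.  -0.1] grip 0.0003 0.0 vmax 2.0
shift mm [-5.2 -0.4 83.1] turn 0.002
[ 40.90785625   0.20674604 -35.96339392 111.03019298   0.24805742
  68.71650839 -85.01712851]
23.0 [[163.3000030517578, 79.30000305175781], [173.89999389648438, 74.80000305175781], [176.10000610351562, 79.80000305175781], [165.39999389648438, 84.4000015258789]] [[0.8862, 0.274], [0.9018, 0.2379], [0.8843, 0.2304], [0.8687, 0.2665]]
21.5 [[276.0, 179.0], [276.0, 168.0], [279.0, 168.0], [279.0, 179.0]] [[0.5444, -0.1089], [0.5817, -0.109], [0.5816, -0.1192], [0.5443, -0.119]]
[[0.435, 0.1144], [0.4744, 0.1108], [0.4639, 0.0044], [0.4245, 0.0082]]
```

>>> arm_command:
  series: "-3 0 20 0 255;-3 0 30 0 255;0 0 25 0 255;0 8 8 0 255;0 9 0 0 255;-1.8 10.9 0 -0.08 255;-1.8 10.9 0 -0.08 255;-1.8 10.9 0 -0.08 255;-1.8 10.9 0 -0.08 255;-1.8 10.9 0 -0.08 255;-1.8 10.9 0 -0.08 255;-1.8 10.9 0 -0.08 255;-1.8 10.9 0 -0.08 255;-1.8 10.9 0 -0.08 255;-1.8 10.9 0 -0.08 255;0 0 0 0 255;0 0 0 0 255"

```text
time_s: 19.62
tool_pos: [0.483, -0.19, 0.0806]
tool_rot: [179.9, -0.0, 45.6]
force: [-1.0, 0.5, 0.8]
grip_width: 0.0006
grasp_force: 0.0
```

Run:
```python
from h import *
o=telemetry.get_obs();print(o["qpos"].round(1) if hasattr(o["qpos"],"round") else o["qpos"],o["tool_rot"][2])
th=np.radians(o["tool_rot"][2]);P=np.array([.596,-.1125]);r=(np.array(o["tool_pos"])[:2]-P)*1000
u=np.array([-np.cos(th),-np.sin(th)]);t=np.array([np.sin(th),-np.cos(th)]);print("along u",r@u,"t",r@t)
T=cams.read_camera("top");S=cams.read_camera("side")
for n,I in(("top",T),("side",S)):
  for A,c in blobs(mask(I,0,5,120,50),12)[:4]:
    b=cv2.boxPoints(cv2.minAreaRect(c));print(n,A,b.round(0).tolist())
```

```text
[ 49.5  12.  -33.8 110.2   7.7  59.9 -32.1] 45.599162602975184
along u 134.3953381550374 t -26.522315304882014
top 33.5 [[166.0, 82.0], [173.0, 74.0], [177.0, 78.0], [169.0, 85.0]]
top 26.0 [[278.0, 167.0], [280.0, 165.0], [298.0, 182.0], [295.0, 184.0]]
side 185.5 [[89.0, 260.0], [105.0, 256.0], [109.0, 271.0], [94.0, 276.0]]
side 76.0 [[235.0, 195.0], [262.0, 174.0], [269.0, 182.0], [242.0, 204.0]]
```

The lever follows at about 45°. I'll push it on.

>>> arm_command:
  series: "-1.8 10.9 0 -0.08 255;-1.8 10.9 0 -0.08 255;-1.8 10.9 0 -0.08 255;-1.8 10.9 0 -0.08 255;-1.8 10.9 0 -0.08 255;-1.8 10.9 0 -0.08 255;-1.8 10.9 0 -0.08 255;-1.8 10.9 0 -0.08 255;-1.3 8 0 -0.06 255;-1 5.5 0 -0.04 255;0 0 0 0 255;0 0 0 0 255"

```text
time_s: 20.72
tool_pos: [0.5644, -0.2442, 0.0796]
tool_rot: [-180.0, -0.0, 88.2]
force: [-0.7, 0.4, -0.4]
grip_width: 0.0005
grasp_force: 0.0
```

>>> arm_command:
  series: "0 2 0 -0.03 255;0 2 0 0 255;0 2 0 0 255;0 0 0 0 255;0 0 0 0 255"

```text
time_s: 21.13
tool_pos: [0.5703, -0.2447, 0.0796]
tool_rot: [-180.0, 0.0, 89.9]
force: [-1.0, -0.8, 0.4]
grip_width: 0.0008
grasp_force: 0.5
```

>>> arm_command:
  series: "0 2 0 0 255;0 2 0 0 255;0 2 0 0 255;0 0 0 0 255;0 0 0 0 255"

```text
time_s: 21.55
tool_pos: [0.5727, -0.245, 0.0793]
tool_rot: [-179.5, 0.0, 89.9]
force: [-11.0, 0.2, 7.0]
grip_width: 0.0007
grasp_force: 6.5
```

The lever is at its end stop (11 N). I'll retreat and check.

>>> arm_command:
  series: "0 -15 0 0 255;0 -30 0 0 255;0 -20 -20 0 255;0 0 -35 0 255;0 0 -35 0 255;0 0 -35 0 255;0 -35 0 0 255;0 0 0 0 255;0 0 0 0 255;0 0 0 0 255"

```text
time_s: 22.38
tool_pos: [0.4771, -0.2444, 0.2047]
tool_rot: [179.9, 0.0, 90.0]
force: [0.2, 0.1, 0.2]
grip_width: 0.0008
grasp_force: 0.0
```

```bash
python3 d.py .5 -.2 .2 90
python3 - <<'E'
from h import *
t=cams.read_camera("top");s=cams.read_camera("side")
for A,c in blobs(mask(t,50,75,120,50),40)[2:]: print("caddy",A,plane("top",cv2.boxPoints(cv2.minAreaRect(c)),.088)[:,:2].round(4).tolist())
for A,c in blobs(mask(t,0,5,120,50),12)[:3]: print("red",A,plane("top",cv2.boxPoints(cv2.minAreaRect(c)),.062)[:,:2].round(4).tolist())
a=cv2.resize(t[90:210,250:350],(400,480));b=cv2.resize(s[100:300,140:340],(400,400))
o=np.zeros((480,800,3),np.uint8);o[:,:400]=a;o[:400,400:]=b;cv2.imwrite("pics/end.png",o)
E
```

```text
t 22.3833 pos [ 0.4771 -0.2444  0.2047] rot [1.7994e+02 2.0000e-02 9.0000e+01] F [0.2 0.1 0.2] grip 0.0008 0.0 vmax 1.4
shift mm [44.4 22.9  4.7] turn -0.0
caddy 290.0 [[0.6687, -0.1717], [0.6685, -0.2315], [0.6084, -0.231], [0.6087, -0.1713]]
red 48.5 [[0.6018, -0.126], [0.6014, -0.2374], [0.5912, -0.2373], [0.5916, -0.1259]]
red 29.5 [[0.8857, 0.2759], [0.9078, 0.2395], [0.885, 0.2259], [0.8629, 0.2623]]
```

View pics/end.png

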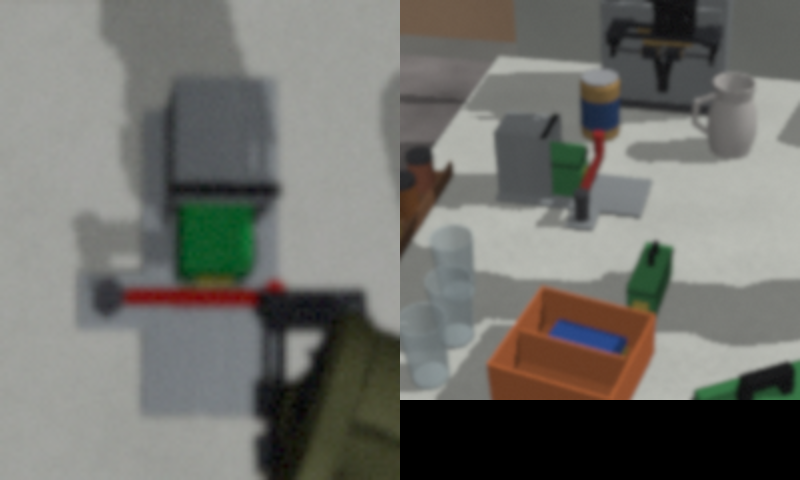

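The lever lies straight across the caddy's front, top crop (105–275,296). The caddy is upright under the hood, the tumblers, jug and tin are standing where they were, and the arm is clear.

```bash
python3 -c "
from cell import env
print(env.sign_off())"
```

```text
the job is handed in; nothing more can be done
None
```

The job is handed in at about 22 s: the caddy is home under the hood and let go, the lever is at its end stop across its front, and the tumblers, jug and tin stand where they were; no verdict came back.

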